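# Wax-polish the serpentine crest of a chair rail on a sinking gas lift

### The job

Take the felt polishing block from its brass tray and rub it once along the wavy top of the chair rail, from the left end to the right end as seen from the robot, firmly and evenly: keep the rail's springs squeezed by 25 mm (about 16 N) all the way, within a couple of newtons, taking about eight to ten seconds and not lifting off on the way. The gas lift under the rail sinks slowly for as long as you press, so follow it down, never drive it to its bottom stop or slam the rail, and touch the rail with the block only. Then set the block upright back in its tray, let go, and leave the other things on the desk alone.

Things in the scene. Friction and masses are not known exactly. Their poses are not given: they have to be found in the camera images.
- block: polishing block, 0.25 kg, 79 mm tall: grey felt sole 40 mm (x) by 48 mm (y), 24 mm high, its middle 24 mm of y flat, both y sides rounded (radius 12 mm); wooden handle 28 mm (x) by 34 mm (y), from 23 to 79 mm above the underside. Origin: centre of the underside, z up; turn its y along the rail to polish. Felt on rail: friction about 0.25. Starts standing in the tray.
- tray: square brass tray, fixed, 110 by 110 mm, rim 14 mm high, walls 5 mm, floor 5 mm thick. Origin: centre of its underside on the desk.
- rail: wooden chair crest rail along its own y, 240 mm long, 28 mm thick, top edge rounded (radius 14 mm). Origin: middle of its underside, 201 mm above the desk at the start; +y = left end seen from the robot, +x away from the robot, z up. Top height above origin: 50 + 8*cos(2*pi*y/160) mm: hump in the middle, dips at y = +80 and -80 mm. The block's origin must travel from y = +80 to -80 mm.
- neck (a joint): squeeze in m of the two coil springs between rail and lift: 0 with nothing on the rail, grows as the rail is pressed down, stop at 0.042. 650 N/m for both together, so 0.025 m = 16 N downward push. Rail with spring plate 0.55 kg.
- lift (a joint): how far the gas lift under springs and rail has sunk, m: starts at 0 (top stop), 0.130 = bottom stop. Net upward force 7 N nominal (0.3 to 14 N: the carriage's mass, nominally 1.4 kg, varies unseen) plus 3 N per m sunk; damper 1700 N s/m. Under a push F it sinks at (F - net)/1700 m/s, 0.0054 m/s at 16 N; if the tool stops, the push fades towards net with time constant about 2.6 s.
- wax_tin: bystander: round tin, 76 mm across, 45 mm tall; origin at the centre of its underside
- chess_king: bystander: wooden chess piece, 38 mm across, 82 mm tall; origin at the centre of its underside
- candlestick: bystander: brass candlestick, 90 mm across the foot, 168 mm tall; origin at the centre of its underside
- stand: fixed stand of the gas lift: steel foot plate 240 by 200 mm, 16 mm thick, reaching from 70 mm in front of to 170 mm behind the rail; mast of two steel rods 125 mm behind the rail (+x), 254 mm tall, 130 mm wide. Origin: on the desk, under the rail's middle, axes as the rail's.

How it is judged:
On the way, in this order (a step that is already met when the one before it is completed fails the run):
1. the block, on the left end of the crest, presses it down steadily with 14.6 to 18.2 N (springs squeezed 22.5 to 28 mm) while passing (y of block in the frame of rail between 0.054 and 0.09 m and value of joint neck between 0.0225 and 0.028 m and contact force between block and rail above 10 N), for 0.8 s.
2. the block, on the left shoulder of the crest, presses it down steadily with 14.6 to 18.2 N (springs squeezed 22.5 to 28 mm) while passing (y of block in the frame of rail between 0.018 and 0.054 m and value of joint neck between 0.0225 and 0.028 m and contact force between block and rail above 10 N), for 0.8 s.
3. the block, on the middle of the crest, presses it down steadily with 14.6 to 18.2 N (springs squeezed 22.5 to 28 mm) while passing (y of block in the frame of rail between -0.018 and 0.018 m and value of joint neck between 0.0225 and 0.028 m and contact force between block and rail above 10 N), for 0.8 s.
4. the block, on the right shoulder of the crest, presses it down steadily with 14.6 to 18.2 N (springs squeezed 22.5 to 28 mm) while passing (y of block in the frame of rail between -0.054 and -0.018 m and value of joint neck between 0.0225 and 0.028 m and contact force between block and rail above 10 N), for 0.8 s.
5. the block, on the right end of the crest, presses it down steadily with 14.6 to 18.2 N (springs squeezed 22.5 to 28 mm) while passing (y of block in the frame of rail between -0.09 and -0.054 m and value of joint neck between 0.0225 and 0.028 m and contact force between block and rail above 10 N), for 0.8 s.
At the end, for the whole second after the job is handed in: the block stands upright (within 0.1 rad), at rest, on the floor of its tray (within 40 mm of the middle), and nothing presses on the rail (x of block in the frame of tray between -0.04 and 0.04 m and y of block in the frame of tray between -0.04 and 0.04 m and z of block in the frame of tray below 0.012 m and angle between block's own z axis and vertical below 0.1 rad and linear speed of block below 0.02 m/s and value of joint neck below 0.005 m); the robot touches nothing.
It fails at once if the gas lift is pressed to its bottom stop (sunk more than 122 mm) (value of joint lift above 0.122 m).
It fails at once if the rail is pressed harder than 23 N (value of joint neck above 0.036 m).
It fails at once if the block leaves the rail in the middle of the pass (value of joint lift above 0.015 m and y of block in the frame of rail between -0.05 and 0.05 m and x of block in the frame of rail between -0.03 and 0.03 m and z of block in the frame of rail below 0.08 m and value of joint neck below 0.004 m).
It fails at once if the robot itself touches the rail (contact force between any of the fingers, the arm and rail above 1 N).
It fails at once if a bystander is pushed aside or tipped (distance of any of wax_tin, chess_king, candlestick from where it was at the start of the episode above 0.03 m or angle between any of wax_tin, chess_king, candlestick's own z axis and vertical above 0.3 rad).
It also fails if it takes over 64 s, if anything falls off the work surface, if the arm or the gripper's body presses on something with over 40 N, if the wrist force passes 120 N, or if a joint passes its speed limit or range.

### The arm

A 6-joint arm with a two-finger parallel gripper is mounted at the origin on the work surface. World frame = base frame: x ahead of the robot, y to its left, z up, the work surface at z = 0. Lengths are in m, angles in rad, forces in N, time in s.
With the tool pointing down it reaches from about 0.35 to 0.775 m from the base axis. Payload 5.5 kg.
Tool frame: the origin (TCP) lies between the finger pads; the fingertips stand 19 mm ahead of it and the grasp point (between the pads) is the TCP; z points along the fingers, y is the line along which they close (so a half turn about z gives the same grasp; the last joint's range is limited). The gripper opens to 85 mm and grips with 20 to 120 N. Pads are 22 mm wide; open, the fingers measure 114 mm over their backs; the gripper's body (76 mm by 85 mm) begins 54 mm behind the grasp point. The pads swing forward as they close: fully open they stand 13 mm farther back than shut.
Start: joints at [1.106, 0.313, 0.046, 1.304, 0, 1.431], TCP at [0.184, 0.545, 0.25] pointing down, gripper open.
Joint ranges: [-2.76, 2.76], [-0.86, 1.69], [-1.03, 1.26], [-2.2, 2.34], [-1.47, 1.5], [-3.14, 3.14]. Speed limits (rad/s): [2.57, 2.57, 3.14, 3.14, 3.14, 3.14].

### API

Orientations are given as a unit quaternion [w, x, y, z].
In Python, from workcell import env gives the robot as it stands.
- The arm moves only by the shell command python3 -m pendant 'ROWS' [FORCE]. ROWS is JSON, a list of rows, each an object with "travel": the shift along the tool's x, y, z scaled (see below), a list of three; "rot": the turn, a rotation vector about the tool's x, y, z scaled (see below), a list of three; "fingers": the opening, from -1 (shut) to 1 (fully open). In form: [{"travel": [dx, dy, dz], "rot": [wx, wy, wz], "fingers": fingers}, ...]. A call has 1 to 10 rows; each row is the pose to reach, as a shift and turn from the pose commanded when the call began, along the tool's axes at that moment; what a row does not reach only later rows make up. The controller multiplies each number of a shift by 0.12 m and each number of a turn by 60 degrees. A row lasts 1/10 s, in which the tool goes at most 50 mm and 8.59 degrees, less where a joint would pass 70% of its speed; a pose out of reach is approached as far as the arm can. A call with a number of a shift or a turn outside -1 to 1 is refused whole. A call with a gripper value outside its range is refused whole. The fingers move at their own pace and stop on an object; FORCE is the grip in N (left out, the last holds). Time passes only in rows, so rows that repeat a pose let the fingers close. It gives the time, the measured TCP pose, the force, the opening and the grip force at its end, in the units of the state.
- env.get_state(): the state, without advancing time (a new reading comes with each control period).
- env.read_camera(name): name is "scene" or "top"; returns (picture, depth): 480x640x3 uint8, blue, green, red; 480x640 float32, m along the optical axis (not along the pixel's ray), 0 where there is no reading.
- env.camera_model(name): a dict with "fovy" (degrees; the focal length in pixels is half the picture's height over the tangent of half this angle, whatever the lens; pixels are square), "cx", "cy" (the principal point, pixels), "rvec" (rotation vector, rad) and "tvec" (3), from world to camera coordinates, as OpenCV has them. Camera axes: x right, y down, z forward; pixel columns grow to the right and rows downward; lengths in m; the calibration is good to about 2 mm. A picture is of the moment at which its call begins. camera_model takes no time and is no camera call.
- env.hand_in(): hands the job in; it is judged then, once.
Trained networks look in the newest picture that a camera, given by its name, has taken for a name from the list of things; names that differ only in an ending like _2 or _b are one class to them, and where a whole thing is asked for, a point or a joint stands for the part that bears it (a point fixed in the world has none). Each returns a list of dicts, best first, with "conf" (0 to 1); they miss things now and then, are a little off and sometimes report something else, mostly with a low value. They report only what shows in the picture. A call takes as long as a camera call.
- env.outline_of(camera, target): "mask" (480x640 bool, what is visible of it) and "xy" ([column, row] in pixels, amid what is visible of it).
The state is a dict: "clock": time; "joint_pos": joint angles; "qvel": joint speeds; "tau": joint torques, N m; "tcp_pos": TCP position; "orientation": TCP orientation; "wrist_force": force on the tool from outside, world axes, zero at the start; "ft_torque": the same for the moment, N m; "finger_gap": finger opening in m; "grip_force": force on a finger pad.
Only numpy, scipy, OpenCV 4.12 (cv2) and the standard library are available. Lean on these libraries where they do the work, as an engineer would, in place of code of your own. Each camera call takes 0.05 s, during which the arm holds its last target. There are 200 camera calls.

## Working session

There is one attempt and no reset: what is moved stays moved. The work goes in short steps, Python scripts to look and compute and a shell command to move; the robot and the scene stay as the last step left them, time stands still between calls to the robot, and variables do not carry over. Pictures are saved under pics/ and viewed, at most 10 in all, crops included, and the job is handed in when it is done.

```bash
ls; mkdir -p pics
cat > h.py <<'E'
from workcell import env
import numpy as np, cv2
from scipy.spatial.transform import Rotation as R
def cloud(cam,depth):
    m=env.camera_model(cam); f=240/np.tan(np.radians(m['fovy'])/2)
    v,u=np.mgrid[0:480,0:640]
    p=np.stack([(u-m['cx'])/f*depth,(v-m['cy'])/f*depth,depth],-1)
    Rm=cv2.Rodrigues(np.array(m['rvec'],float))[0]
    return (p-np.array(m['tvec']).ravel())@Rm
E
python3 - <<'E'
from h import *
s=env.get_state();print({k:np.round(v,3).tolist() for k,v in s.items()})
im=[]
for c in ['scene','top']:
    p,d=env.read_camera(c);im.append(p);C=cloud(c,d);np.save(c+'.npy',C);cv2.imwrite(c+'.png',p)
    print(c,env.camera_model(c))
    for t in ['block','tray','rail','wax_tin','chess_king','candlestick','stand']:
        for o in env.outline_of(c,t)[:1]:
            m=o['mask']&(d>0);P=C[m];
            if len(P)<5: continue
            z=np.percentile(P[:,2],95);T=P[P[:,2]>z-.006]
            r=cv2.minAreaRect((T[:,:2]*1000).astype(np.float32))
            print(c,t,round(o['conf'],2),np.round(o['xy']),len(P),'lo',np.percentile(P,3,axis=0).round(3),'hi',np.percentile(P,97,axis=0).round(3),'top',T.mean(0).round(3),[np.round(q,1) for q in r])
cv2.imwrite('pics/a.png',cv2.resize(np.vstack(im),(448,600*1)) if 0 else np.hstack([cv2.resize(i,(400,300)) for i in im]))
cv2.imwrite('pics/b.png',im[0])
E
```

```text
pics
{'clock': 0.0, 'joint_pos': [1.106, 0.314, 0.045, 1.304, -0.0, 1.431], 'qvel': [-0.001, 0.0, 0.0, -0.001, 0.0, -0.0], 'tau': [0.0, -48.063, 29.853, 0.019, -0.0, -0.0], 'tcp_pos': [0.183, 0.545, 0.249], 'orientation': [-0.0, 0.162, 0.987, -0.001], 'wrist_force': [-0.381, 0.459, 0.155], 'ft_torque': [-0.02, 0.045, 0.046], 'grip_force': 0.0, 'finger_gap': 0.085}
scene {'fovy': 44.6912494089588, 'cx': 319.1475130048631, 'cy': 231.41162776322452, 'rvec': array([ 2.10399558,  1.00383102, -0.44079167]), 'tvec': array([-0.38793299, -0.17680463,  1.52786816])}
scene block 0.65 [166. 329.] 1009 lo [ 0.508 -0.308  0.005] hi [ 0.546 -0.264  0.084] top [ 0.525 -0.285  0.082] [array([ 523.1, -284.5]), array([33.2, 32.6]), np.float64(72.8)]
scene tray 0.64 [156. 345.] 2254 lo [ 0.463 -0.349  0.   ] hi [ 0.572 -0.243  0.014] top [ 0.527 -0.301  0.012] [array([ 517. , -295.3]), array([110.5, 114. ]), np.float64(87.9)]
scene rail 0.83 [342. 174.] 2940 lo [ 0.529 -0.004  0.203] hi [0.583 0.228 0.255] top [0.553 0.111 0.252] [array([553.2, 115.2]), array([253.2,  24.1]), np.float64(77.0)]
scene wax
[... 1364 characters left out ...]
  26.7]), np.float64(80.7)]
top wax_tin 0.75 [221. 305.] 706 lo [0.377 0.279 0.021] hi [0.44  0.345 0.05 ] top [0.408 0.315 0.046] [array([409.4, 315.3]), array([65.7, 66.5]), np.float64(64.3)]
top chess_king 0.72 [221. 308.] 761 lo [0.375 0.279 0.004] hi [0.441 0.345 0.05 ] top [0.408 0.316 0.046] [array([408.8, 315.6]), array([65.7, 67.7]), np.float64(64.1)]
top candlestick 0.81 [196. 214.] 1231 lo [0.606 0.342 0.006] hi [0.677 0.413 0.17 ] top [0.642 0.38  0.166] [array([642.9, 379.7]), array([57.1, 56.1]), np.float64(87.4)]
top stand 0.57 [302. 233.] 8303 lo [0.487 0.007 0.01 ] hi [0.692 0.217 0.256] top [0.63  0.101 0.254] [array([614.7, 106.9]), array([257.6, 156.8]), np.float64(79.6)]
```

View pics/a.png

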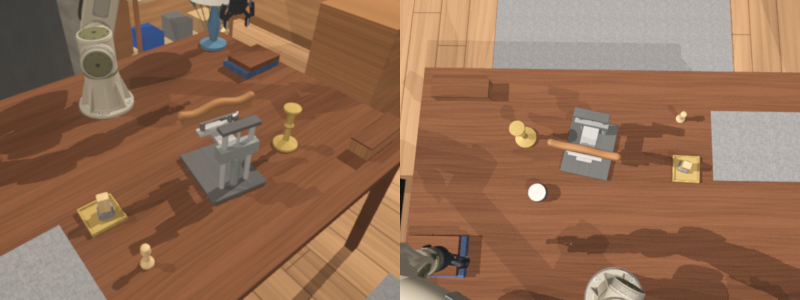

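The scene view shows the tray with the block at lower left (scene px ~166,329) and the rail over its stand in the centre. In the top view the candlestick is near the rail's left end, with the king behind the tray. Next I'll refine the yaws and the king's position.

Run:
```python
from h import *
for c in ['scene','top']:
    C=np.load(c+'.npy'); X=C.reshape(-1,3)
    # rail: points above crest region
    m=(X[:,2]>.215)&(X[:,2]<.275)&(X[:,0]>.48)&(X[:,0]<.60)&(X[:,1]>-.03)&(X[:,1]<.26)
    m&=(X[:,0]-.552-(X[:,1]-.117)*.19<.03)&(X[:,0]-.552-(X[:,1]-.117)*.19>-.035)
    P=X[m]
    r=cv2.minAreaRect((P[:,:2]*1000).astype(np.float32));print(c,'rail',len(P),[np.round(q,1) for q in r])
    f=np.polyfit(P[:,1],P[:,0],1);print('yaw deg',-np.degrees(np.arctan(f[0])),'x at .115',np.polyval(f,.115),'yrange',np.percentile(P[:,1],[.5,99.5]))
    m=(X[:,2]>.03)&(abs(X[:,0]-.524)<.04)&(abs(X[:,1]+.284)<.04);P=X[m]
    T=P[P[:,2]>.075]; Z=T[:,2]
    print('block',len(T),np.median(T,0),cv2.minAreaRect((T[:,:2]*1000).astype(np.float32)),'all',cv2.minAreaRect((P[:,:2]*1000).astype(np.float32)))
    m=(X[:,2]>.03)&(X[:,2]<.12)&(X[:,0]>.55)&(X[:,0]<.9)&(X[:,1]<-.1)&(X[:,1]>-.5);P=X[m];print('king',len(P),np.median(P,0) if len(P) else '')
i=cv2.imread('top.png')[150:320,200:500]
j=cv2.imread('scene.png')[290:370,110:210]
o=np.zeros((480,800,3),np.uint8)
o[:283,:500]=cv2.resize(i,(500,283)); o[:240,500:]=cv2.resize(j,(300,240)); cv2.imwrite('pics/c.png',o)
```

```text
scene rail 2384 [array([550.9, 115.8]), array([264.8,  31.1]), np.float64(79.0)]
yaw deg -11.601897892935408 x at .115 0.5577284037050354 yrange [-0.0124597   0.24019923]
block 273 [ 0.52564534 -0.28531343  0.08233341] ((523.3699340820312, -284.70758056640625), (33.904212951660156, 32.63657760620117), 71.47123718261719) all ((524.8899536132812, -285.1910095214844), (33.93614196777344, 35.894920349121094), 71.6566162109375)
king 342 [ 0.73928217 -0.28013571  0.07126071]
top rail 1516 [array([550.9, 118.2]), array([266.8,  29. ]), np.float64(78.3)]
yaw deg -11.301461539034312 x at .115 0.5485878516274414 yrange [-0.00972398  0.24528802]
block 164 [ 0.52454971 -0.2827783   0.08310443] ((524.7762451171875, -283.74884033203125), (34.47433853149414, 29.03340721130371), 70.14246368408203) all ((523.4652099609375, -282.2154235839844), (36.51933670043945, 38.672508239746094), 69.94244384765625)
king 107 [ 0.73205036 -0.27398286  0.07446288]
```

Run:
```python
import numpy as np
h=lambda y:50+8*np.cos(2*np.pi*y/160)
s=np.linspace(-24,24,4801);a=np.maximum(abs(s)-12,0);b=12-np.sqrt(np.maximum(144-a*a,0))
for y in range(90,-1,-5): 
    v=h(y+s)-b; print(y,round(v.max(),2),round(s[v.argmax()],1))
```

```text
90 45.17 15.0
85 43.97 14.6
80 43.01 -13.9
75 43.97 -14.6
70 45.17 -15.0
65 46.56 -15.4
60 48.07 -15.6
55 49.64 -15.6
50 51.19 -15.5
45 52.69 -15.3
40 54.06 -15.0
35 55.28 -14.6
30 56.31 -14.2
25 57.1 -13.6
20 57.66 -13.0
15 57.95 -12.4
10 58.0 -10.0
5 58.0 -5.0
0 58.0 0.0
```

View pics/c.png

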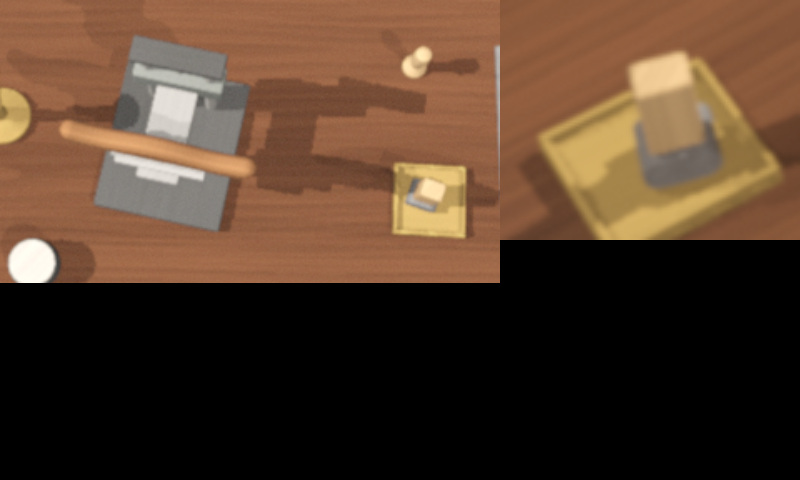

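The rail is centred at about (0.551, 0.1165) with yaw -11.4°. The block is at (0.5245, -0.284), and its y axis already matches the tool's y. I'm moving to above the block.

```bash
python3 -m pendant '[{"travel":[-0.204,-0.235,0],"rot":[0,0,0],"fingers":1},{"travel":[-0.408,-0.47,0],"rot":[0,0,0],"fingers":1},{"travel":[-0.612,-0.705,0],"rot":[0,0,0],"fingers":1},{"travel":[-0.816,-0.94,0],"rot":[0,0,0],"fingers":1}]' 100
python3 -m pendant '[{"travel":[-0.204,-0.235,0],"rot":[0,0,0],"fingers":1},{"travel":[-0.408,-0.47,0],"rot":[0,0,0],"fingers":1},{"travel":[-0.612,-0.705,0],"rot":[0,0,0],"fingers":1},{"travel":[-0.816,-0.94,0],"rot":[0,0,0],"fingers":1}]'
python3 -m pendant '[{"travel":[-0.204,-0.235,0],"rot":[0,0,0],"fingers":1},{"travel":[-0.408,-0.47,0],"rot":[0,0,0],"fingers":1},{"travel":[-0.612,-0.705,0],"rot":[0,0,0],"fingers":1},{"travel":[-0.816,-0.94,0],"rot":[0,0,0],"fingers":1}]'
```

```text
clock: 1.2
tcp_pos: [0.2406, 0.4056, 0.2503]
orientation: [0.0, 0.161, 0.987, 0.0]
wrist_force: [0.7, 0.3, 0.8]
finger_gap: 0.0853
grip_force: 0.0
clock: 1.6
tcp_pos: [0.2974, 0.2673, 0.2505]
orientation: [0.0, 0.161, 0.987, 0.0]
wrist_force: [1.3, 0.7, 0.8]
finger_gap: 0.0852
grip_force: 0.0
clock: 2.0
tcp_pos: [0.3543, 0.1291, 0.2506]
orientation: [0.001, 0.162, 0.987, 0.0]
wrist_force: [1.3, 0.9, 0.3]
finger_gap: 0.0856
grip_force: 0.0
```

```bash
python3 -m pendant '[{"travel":[-0.204,-0.235,0],"rot":[0,0,0],"fingers":1},{"travel":[-0.408,-0.47,0],"rot":[0,0,0],"fingers":1},{"travel":[-0.612,-0.705,0],"rot":[0,0,0],"fingers":1},{"travel":[-0.816,-0.94,0],"rot":[0,0,0],"fingers":1}]' >/dev/null
python3 -m pendant '[{"travel":[-0.204,-0.235,0],"rot":[0,0,0],"fingers":1},{"travel":[-0.408,-0.47,0],"rot":[0,0,0],"fingers":1},{"travel":[-0.612,-0.705,0],"rot":[0,0,0],"fingers":1},{"travel":[-0.816,-0.94,0],"rot":[0,0,0],"fingers":1}]' >/dev/null
python3 -m pendant '[{"travel":[-0.204,-0.235,0.15],"rot":[0,0,0],"fingers":1},{"travel":[-0.408,-0.47,0.3],"rot":[0,0,0],"fingers":1},{"travel":[-0.612,-0.705,0.45],"rot":[0,0,0],"fingers":1},{"travel":[-0.816,-0.94,0.6],"rot":[0,0,0],"fingers":1},{"travel":[-0.816,-0.94,0.6],"rot":[0,0,0],"fingers":1},{"travel":[-0.816,-0.94,0.6],"rot":[0,0,0],"fingers":1}]'
```

```text
clock: 3.4
tcp_pos: [0.5238, -0.2842, 0.1772]
orientation: [-0.001, 0.162, 0.987, 0.001]
wrist_force: [-0.2, 0.8, -0.1]
finger_gap: 0.0857
grip_force: 0.0
```

```bash
python3 -m pendant '[{"travel":[0,0,0.25],"rot":[0,0,0],"fingers":1},{"travel":[0,0,0.5],"rot":[0,0,0],"fingers":1},{"travel":[0,0,0.75],"rot":[0,0,0],"fingers":1},{"travel":[0,0,0.9],"rot":[0,0,0],"fingers":1},{"travel":[0,0,1],"rot":[0,0,0],"fingers":1},{"travel":[0,0,1],"rot":[0,0,0],"fingers":1}]' 
python3 -m pendant '[{"travel":[0,0,0],"rot":[0,0,0],"fingers":0},{"travel":[0,0,0],"rot":[0,0,0],"fingers":-1},{"travel":[0,0,0],"rot":[0,0,0],"fingers":-1},{"travel":[0,0,0],"rot":[0,0,0],"fingers":-1},{"travel":[0,0,0],"rot":[0,0,0],"fingers":-1},{"travel":[0,0,0],"rot":[0,0,0],"fingers":-1},{"travel":[0,0,0],"rot":[0,0,0],"fingers":-1},{"travel":[0,0,0],"rot":[0,0,0],"fingers":-1}]' 100
```

```text
clock: 4.0
tcp_pos: [0.5236, -0.2825, 0.0577]
orientation: [-0.001, 0.161, 0.987, 0.001]
wrist_force: [0.4, 0.7, 0.5]
finger_gap: 0.0854
grip_force: 0.0
clock: 4.8
tcp_pos: [0.5251, -0.2845, 0.0595]
orientation: [0.001, 0.162, 0.987, -0.0]
wrist_force: [-0.1, -0.2, 6.6]
finger_gap: 0.0329
grip_force: 99.6
```

Run:
```python
from h import *
p,d=env.read_camera('scene');cv2.imwrite('pics/d.png',cv2.resize(p[230:390,60:270],(735,560)))
```

```text
(no output)
```

View pics/d.png

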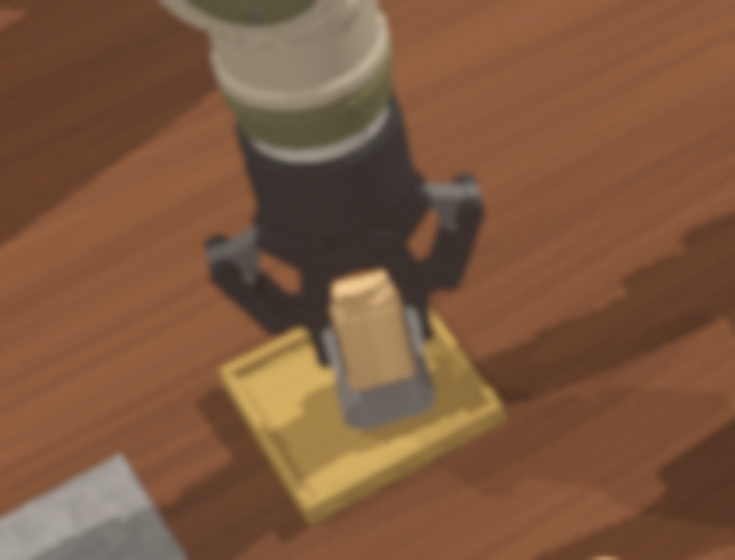

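The block is held across its y faces, with the pads on the wood. I'm lifting it and carrying it above the rail's left end.

```bash
python3 -m pendant '[{"travel":[0,0,-0.2],"rot":[0,0,0],"fingers":-1},{"travel":[0,0,-0.4],"rot":[0,0,0],"fingers":-1},{"travel":[0,0,-0.6],"rot":[0,0,0],"fingers":-1},{"travel":[0,0,-0.8],"rot":[0,0,0],"fingers":-1},{"travel":[0,0,-1],"rot":[0,0,0],"fingers":-1}]' 
python3 -m pendant '[{"travel":[0,0,-0.2],"rot":[0,0,0],"fingers":-1},{"travel":[0,0,-0.4],"rot":[0,0,0],"fingers":-1},{"travel":[0,0,-0.6],"rot":[0,0,0],"fingers":-1},{"travel":[0,0,-0.8],"rot":[0,0,0],"fingers":-1},{"travel":[0,0,-1],"rot":[0,0,0],"fingers":-1},{"travel":[0,0,-1],"rot":[0,0,0],"fingers":-1}]'
python3 -m pendant '[{"travel":[0.05,0.2,-0.03],"rot":[0,0,0],"fingers":-1},{"travel":[0.1,0.4,-0.06],"rot":[0,0,0],"fingers":-1},{"travel":[0.14,0.6,-0.09],"rot":[0,0,0],"fingers":-1},{"travel":[0.19,0.8,-0.11],"rot":[0,0,0],"fingers":-1},{"travel":[0.236,0.974,-0.125],"rot":[0,0,0],"fingers":-1}]' >/dev/null
python3 -m pendant '[{"travel":[0.05,0.2,-0.03],"rot":[0,0,0],"fingers":-1},{"travel":[0.1,0.4,-0.06],"rot":[0,0,0],"fingers":-1},{"travel":[0.14,0.6,-0.09],"rot":[0,0,0],"fingers":-1},{"travel":[0.19,0.8,-0.11],"rot":[0,0,0],"fingers":-1},{"travel":[0.236,0.974,-0.125],"rot":[0,0,0],"fingers":-1}]'
```

```text
clock: 5.35
tcp_pos: [0.5238, -0.2836, 0.1785]
orientation: [-0.001, 0.162, 0.987, 0.0]
wrist_force: [0.3, 0.4, -2.4]
finger_gap: 0.033
grip_force: 99.5
clock: 5.95
tcp_pos: [0.5253, -0.2847, 0.3013]
orientation: [0.002, 0.162, 0.987, -0.001]
wrist_force: [0.5, 0.1, -2.1]
finger_gap: 0.033
grip_force: 99.5
clock: 6.95
tcp_pos: [0.5448, -0.043, 0.3264]
orientation: [-0.001, 0.162, 0.987, 0.0]
wrist_force: [-0.4, 0.0, -2.4]
finger_gap: 0.033
grip_force: 99.6
```

```bash
python3 -m pendant '[{"travel":[0.05,0.2,-0.03],"rot":[0,0,0],"fingers":-1},{"travel":[0.1,0.4,-0.06],"rot":[0,0,0],"fingers":-1},{"travel":[0.14,0.6,-0.09],"rot":[0,0,0],"fingers":-1},{"travel":[0.19,0.8,-0.11],"rot":[0,0,0],"fingers":-1},{"travel":[0.236,0.974,-0.125],"rot":[0,0,0],"fingers":-1}]' >/dev/null
python3 -m pendant '[{"travel":[0.05,0.2,-0.03],"rot":[0,0,-0.03],"fingers":-1},{"travel":[0.1,0.4,-0.06],"rot":[0,0,-0.06],"fingers":-1},{"travel":[0.14,0.6,-0.09],"rot":[0,0,-0.09],"fingers":-1},{"travel":[0.19,0.8,-0.11],"rot":[0,0,-0.121],"fingers":-1},{"travel":[0.236,0.974,-0.125],"rot":[0,0,-0.121],"fingers":-1},{"travel":[0.236,0.974,-0.125],"rot":[0,0,-0.121],"fingers":-1},{"travel":[0.236,0.974,-0.125],"rot":[0,0,-0.121],"fingers":-1},{"travel":[0.236,0.974,-0.125],"rot":[0,0,-0.121],"fingers":-1}]'
python3 - <<'E'
from h import *
F=[]
for c in ['scene','top']*3:
    p,d=env.read_camera(c); s=env.get_state(); F.append(s['wrist_force'])
    if len(F)<3:
        cv2.imwrite('pics/e_%s.png'%c,p[120:360,180:500] if 0 else p); C=cloud(c,d)
        X=C.reshape(-1,3); o=(X-[.551,.1165,0])@R.from_euler('z',-11.4,degrees=True).as_matrix()
        print(c)
        for lo,hi in [(-.12,-.08),(-.08,-.04),(-.04,0),(0,.04),(.04,.12)]:
            m=(o[:,1]>lo)&(o[:,1]<hi)&(abs(o[:,0])<.035)&(o[:,2]>.225)&(o[:,2]<.28);P=o[m];
            if len(P)>5: print(lo,len(P),'x',np.percentile(P[:,0],[3,97]).round(4),'ztop',np.percentile(P[:,2],97).round(4))
print(np.round(F,2),np.mean(F,0),s['tcp_pos'],s['orientation'],s['joint_pos'])
E
```

```text
clock: 8.25
tcp_pos: [0.5659, 0.1946, 0.3572]
orientation: [-0.001, 0.099, 0.995, -0.0]
wrist_force: [0.2, -0.6, -2.1]
finger_gap: 0.0329
grip_force: 100.3
scene
-0.12 279 x [-0.0069  0.0132] ztop 0.2487
-0.08 307 x [-0.0082  0.0129] ztop 0.2486
-0.04 366 x [-0.0065  0.0127] ztop 0.257
0 326 x [-0.0065  0.0129] ztop 0.2574
0.04 511 x [-0.0073  0.0135] ztop 0.2489
top
-0.12 229 x [-0.0139  0.012 ] ztop 0.2513
-0.08 231 x [-0.0137  0.0123] ztop 0.2511
-0.04 235 x [-0.0137  0.0119] ztop 0.2597
0 227 x [-0.0136  0.012 ] ztop 0.2607
0.04 111 x [-0.0136  0.0118] ztop 0.2515
[[ 0.02  0.48 -2.12]
 [-0.83  0.2  -2.36]
 [ 0.08  0.2  -2.77]
 [ 0.87  0.17 -2.51]
 [-0.67  0.26 -1.67]
 [-0.16 -0.29 -2.54]] [-0.1127532   0.17029952 -2.32717969] [0.56623559 0.19469074 0.35839522] [9.07560031e-05 9.93623227e-02 9.95051314e-01 4.97852640e-05] [1.97143095e-01 3.64434308e-01 3.81175544e-01 1.58733487e+00
 4.21581573e-05 3.96196205e-01]
```

```bash
cat > plan.py <<'E'
# usage: plan.py N vy(m/s) [lead rows at still y]; logs last force reading, fits net & contact offset, prints next rows
import sys,json,os
from h import *
from scipy.optimize import least_squares
K,KA,BASE,DT=650.,6000.,-2.35,.01
s_=np.linspace(-.024,.024,481);a=np.maximum(abs(s_)-.012,0);b_=.012-np.sqrt(np.maximum(.012**2-a*a,0))
yy=np.linspace(-.11,.11,441);Hh=np.array([(.05+.008*np.cos(2*np.pi*(y+s_)/.16)-b_).max() for y in yy])
H=lambda y:np.interp(y,yy,Hh)
S=json.load(open('hist.json'))
S['cmd']+=S['pend']; S['pend']=[]
st=env.get_state()
S['meas'].append([len(S['cmd'])-1,st['wrist_force'][2]-BASE,st['tcp_pos'][2]])
g=K/(1+K/KA)
def sim(c,net,cmd):
    t=np.arange(0,(len(cmd)-1)*.1+1e-9,DT); A=np.array(cmd)
    T=np.maximum(t-.02,0)/.1; y=np.interp(T,range(len(A)),A[:,0]);z=np.interp(T,range(len(A)),A[:,1])
    L=0;F=[];Ls=[]
    for q in c+H(y)-z:
        f=g*max(0,q-L);L=max(0,L+DT*(f-net-3*L)/1700);F.append(f);Ls.append(L)
    return np.array(F)[::10],np.array(Ls)[::10]
M=np.array(S['meas'])
def res(p):
    F,L=sim(p[0],p[1],S['cmd']); w=.4+.1*(len(S['cmd'])-1-M[:,0])/10
    return np.r_[(F[M[:,0].astype(int)]-M[:,1])/w,(p[0]-.2555)/.0025,(p[1]-7)/4]
p=least_squares(res,[.2555,7],x_scale=[.001,1]).x if len(M)>1 else [.2555,7.]
F,L=sim(*p,S['cmd'])
print('c %.4f net %.2f  F meas %s model %s  lift %.4f  tcpz-cmd %.4f y %.4f'%(p[0],p[1],M[-3:,1].round(1),F[M[-3:,0].astype(int)].round(1),L[-1],M[-1,2]-S['cmd'][-1][1],S['cmd'][-1][0]))
N=int(sys.argv[1]);v=float(sys.argv[2]);lead=int(sys.argv[3]) if len(sys.argv)>3 else 0
y0,z0=S['cmd'][-1];l=L[-1];f=F[-1];y=y0;rows=[]
for i in range(N):
    ft=min(16.3,f+2.6) if f<16.3 else max(16.3,f-2.6)
    l=max(0,l+.1*((f+ft)/2-p[1]-3*l)/1700);f=ft
    if i>=lead:y-=v*.1
    z=p[0]+H(y)-l-f/g
    r=[round((y-y0)/.12,3),round((z0-z)/.12,3)];rows.append(r);S['pend'].append([y0+.12*r[0],z0-.12*r[1]])
print(' '.join('[0,%g,%g]'%tuple(r) for r in rows),'end lift %.4f'%l)
json.dump(S,open('hist.json','w'))
E
echo '{"cmd":[],"pend":[[0.08,0.303]],"meas":[]}' > hist.json
python3 -m pendant '[{"travel":[0,0,0.1],"rot":[0,0,0],"fingers":-1},{"travel":[0,0,0.2],"rot":[0,0,0],"fingers":-1},{"travel":[0,0,0.3],"rot":[0,0,0],"fingers":-1},{"travel":[0,0,0.4],"rot":[0,0,0],"fingers":-1},{"travel":[0,0,0.458],"rot":[0,0,0],"fingers":-1},{"travel":[0,0,0.458],"rot":[0,0,0],"fingers":-1},{"travel":[0,0,0.458],"rot":[0,0,0],"fingers":-1}]'
cp hist.json h0.json; python3 plan.py 8 0
```

```text
clock: 9.25
tcp_pos: [0.5663, 0.1952, 0.3037]
orientation: [0.0, 0.099, 0.995, 0.0]
wrist_force: [0.7, -0.2, -3.5]
finger_gap: 0.0328
grip_force: 100.2
c 0.2555 net 7.00  F meas [-1.2] model [0.]  lift 0.0000  tcpz-cmd 0.0007 y 0.0800
[0,0,0.074] [0,0,0.111] [0,0,0.148] [0,0,0.186] [0,0,0.225] [0,0,0.266] [0,0,0.28] [0,0,0.285] end lift 0.0019
```

```bash
python3 - <<'E'
import json
S=json.load(open('hist.json'));S['pend']=[[.08,.303-.12*r] for r in (.04,.08,.12,.16,.2,.235)];json.dump(S,open('hist.json','w'))
E
python3 -m pendant '[{"travel":[0,0,0.04],"rot":[0,0,0],"fingers":-1},{"travel":[0,0,0.08],"rot":[0,0,0],"fingers":-1},{"travel":[0,0,0.12],"rot":[0,0,0],"fingers":-1},{"travel":[0,0,0.16],"rot":[0,0,0],"fingers":-1},{"travel":[0,0,0.2],"rot":[0,0,0],"fingers":-1},{"travel":[0,0,0.235],"rot":[0,0,0],"fingers":-1}]'
python3 plan.py 4 0.016 1
```

```text
clock: 9.85
tcp_pos: [0.5669, 0.1954, 0.277]
orientation: [0.002, 0.099, 0.995, 0.0]
wrist_force: [-0.6, 0.6, 11.8]
finger_gap: 0.0329
grip_force: 101.6
c 0.2571 net 7.62  F meas [-1.2 14.2] model [ 0.  14.1]  lift 0.0005  tcpz-cmd 0.0022 y 0.0800
[0,0,0.028] [0,-0.013,0.03] [0,-0.027,0.032] [0,-0.04,0.034] end lift 0.0025
```

```bash
python3 -m pendant '[{"travel":[0,0,0.028],"rot":[0,0,0],"fingers":-1},{"travel":[0,-0.013,0.03],"rot":[0,0,0],"fingers":-1},{"travel":[0,-0.027,0.032],"rot":[0,0,0],"fingers":-1},{"travel":[0,-0.04,0.034],"rot":[0,0,0],"fingers":-1}]'
python3 plan.py 4 0.016
```

```text
clock: 10.25
tcp_pos: [0.5668, 0.1932, 0.2742]
orientation: [0.003, 0.098, 0.995, 0.004]
wrist_force: [0.8, 7.5, 11.2]
finger_gap: 0.0328
grip_force: 101.8
c 0.2577 net -1.32  F meas [-1.2 14.2 13.5] model [ 0.  13.2 14.4]  lift 0.0064  tcpz-cmd 0.0035 y 0.0752
[0,-0.013,0.033] [0,-0.027,0.038] [0,-0.04,0.043] [0,-0.053,0.048] end lift 0.0105
```

```bash
python3 - <<'E'
s=open('plan.py').read()
s=s.replace("g=K/(1+K/KA)","""g=K/(1+K/KA)
dH=lambda y:(H(y+.002)-H(y-.002))/.004
act=lambda y:y+16.3/2700*(.25-dH(y))*(1-np.exp(-np.maximum(.08-np.asarray(y),0)/.004))
ym=(R.from_euler('z',11.4,degrees=True).as_matrix()@(np.array(st['tcp_pos'])-[.551,.1165,0]))[1]
print('y cmd %.4f meas %.4f model %.4f'%(S['cmd'][-1][0],ym,act(S['cmd'][-1][0])))""")
s=s.replace("z=np.interp(T,range(len(A)),A[:,1])","z=np.interp(T,range(len(A)),A[:,1]);y=act(y)")
s=s.replace("z=p[0]+H(y)-l","z=p[0]+H(act(y))-l").replace("x_scale=[.001,1])","x_scale=[.001,1],bounds=([.24,.3],[.27,14]))")
s=s.replace("w=.4+","w=.5+").replace("[M[:,0].astype(int)]-M[:,1])/w,","[M[1:,0].astype(int)]-M[1:,1])/w[1:],")
open('plan.py','w').write(s)
import json
S=json.load(open('hist.json'));S['pend']=[];S['meas'].pop();json.dump(S,open('hist.json','w'))
E
python3 plan.py 4 0.016
```

```text
y cmd 0.0752 meas 0.0783 model 0.0772
c 0.2569 net 0.90  F meas [-1.2 14.2 13.5] model [ 0.  13.2 14.4]  lift 0.0051  tcpz-cmd 0.0035 y 0.0752
[0,-0.013,0.032] [0,-0.027,0.037] [0,-0.04,0.042] [0,-0.053,0.046] end lift 0.0086
```

```bash
python3 -m pendant '[{"travel":[0,-0.013,0.032],"rot":[0,0,0],"fingers":-1},{"travel":[0,-0.027,0.037],"rot":[0,0,0],"fingers":-1},{"travel":[0,-0.04,0.042],"rot":[0,0,0],"fingers":-1},{"travel":[0,-0.053,0.046],"rot":[0,0,0],"fingers":-1}]'
python3 plan.py 4 0.016
```

```text
clock: 10.65
tcp_pos: [0.5664, 0.1879, 0.2696]
orientation: [0.004, 0.098, 0.995, 0.005]
wrist_force: [2.0, 11.0, 13.6]
finger_gap: 0.0326
grip_force: 102.1
y cmd 0.0688 meas 0.0730 model 0.0718
c 0.2569 net 0.57  F meas [14.2 13.5 16. ] model [13.1 14.3 16.1]  lift 0.0088  tcpz-cmd 0.0044 y 0.0688
[0,-0.013,0.007] [0,-0.027,0.011] [0,-0.04,0.015] [0,-0.053,0.019] end lift 0.0125
```

```bash
sed -i 's#16.3/2700#16.3/2000#; s/,6000\./,5000./' plan.py
python3 -m pendant '[{"travel":[0,-0.013,0.007],"rot":[0,0,0],"fingers":-1},{"travel":[0,-0.027,0.011],"rot":[0,0,0],"fingers":-1},{"travel":[0,-0.04,0.015],"rot":[0,0,0],"fingers":-1},{"travel":[0,-0.053,0.019],"rot":[0,0,0],"fingers":-1}]'
python3 plan.py 5 0.016
```

```text
clock: 11.05
tcp_pos: [0.5655, 0.1818, 0.2676]
orientation: [0.005, 0.098, 0.995, 0.005]
wrist_force: [1.7, 10.9, 14.9]
finger_gap: 0.033
grip_force: 102.2
y cmd 0.0625 meas 0.0669 model 0.0669
c 0.2564 net 3.21  F meas [13.5 16.  17.2] model [14.5 16.5 16.9]  lift 0.0101  tcpz-cmd 0.0047 y 0.0625
[0,-0.013,-0.006] [0,-0.027,-0.003] [0,-0.04,-0.001] [0,-0.053,0.001] [0,-0.067,0.004] end lift 0.0139
```

```bash
python3 -m pendant '[{"travel":[0,-0.013,-0.006],"rot":[0,0,0],"fingers":-1},{"travel":[0,-0.027,-0.003],"rot":[0,0,0],"fingers":-1},{"travel":[0,-0.04,-0.001],"rot":[0,0,0],"fingers":-1},{"travel":[0,-0.053,0.001],"rot":[0,0,0],"fingers":-1},{"travel":[0,-0.067,0.004],"rot":[0,0,0],"fingers":-1}]'
python3 plan.py 5 0.016
```

```text
clock: 11.55
tcp_pos: [0.564, 0.174, 0.2671]
orientation: [0.005, 0.098, 0.995, 0.005]
wrist_force: [1.7, 10.1, 14.7]
finger_gap: 0.0327
grip_force: 102.2
y cmd 0.0544 meas 0.0589 model 0.0590
c 0.2559 net 4.37  F meas [16.  17.2 17. ] model [16.7 17.2 16.7]  lift 0.0126  tcpz-cmd 0.0047 y 0.0544
[0,-0.013,-0.005] [0,-0.027,-0.003] [0,-0.04,-0.002] [0,-0.053,-0] [0,-0.067,0.001] end lift 0.0161
```

```bash
python3 -m pendant '[{"travel":[0,-0.013,-0.005],"rot":[0,0,0],"fingers":-1},{"travel":[0,-0.027,-0.003],"rot":[0,0,0],"fingers":-1},{"travel":[0,-0.04,-0.002],"rot":[0,0,0],"fingers":-1},{"travel":[0,-0.053,0],"rot":[0,0,0],"fingers":-1},{"travel":[0,-0.067,0.001],"rot":[0,0,0],"fingers":-1}]'
python3 plan.py 6 0.017
```

```text
clock: 12.05
tcp_pos: [0.5624, 0.1662, 0.2668]
orientation: [0.005, 0.098, 0.995, 0.005]
wrist_force: [2.1, 10.4, 14.3]
finger_gap: 0.0331
grip_force: 102.1
y cmd 0.0464 meas 0.0510 model 0.0508
c 0.2556 net 4.86  F meas [17.2 17.  16.7] model [17.3 16.9 16.5]  lift 0.0155  tcpz-cmd 0.0045 y 0.0464
[0,-0.014,-0.002] [0,-0.028,-0.001] [0,-0.043,0] [0,-0.057,0.002] [0,-0.071,0.003] [0,-0.085,0.005] end lift 0.0195
```

Force is steady and the model fits, so I'm continuing.

```bash
python3 -m pendant '[{"travel":[0,-0.014,-0.002],"rot":[0,0,0],"fingers":-1},{"travel":[0,-0.028,-0.001],"rot":[0,0,0],"fingers":-1},{"travel":[0,-0.043,0],"rot":[0,0,0],"fingers":-1},{"travel":[0,-0.057,0.002],"rot":[0,0,0],"fingers":-1},{"travel":[0,-0.071,0.003],"rot":[0,0,0],"fingers":-1},{"travel":[0,-0.085,0.005],"rot":[0,0,0],"fingers":-1}]'
python3 plan.py 6 0.017
```

```text
clock: 12.65
tcp_pos: [0.5603, 0.1558, 0.2661]
orientation: [0.005, 0.098, 0.995, 0.004]
wrist_force: [2.6, 10.0, 13.3]
finger_gap: 0.033
grip_force: 102.2
y cmd 0.0362 meas 0.0403 model 0.0401
c 0.2560 net 4.23  F meas [17.  16.7 15.6] model [16.7 16.2 16. ]  lift 0.0205  tcpz-cmd 0.0044 y 0.0362
[0,-0.014,0.006] [0,-0.028,0.009] [0,-0.043,0.011] [0,-0.057,0.014] [0,-0.071,0.016] [0,-0.085,0.019] end lift 0.0247
```

```bash
python3 -m pendant '[{"travel":[0,-0.014,0.006],"rot":[0,0,0],"fingers":-1},{"travel":[0,-0.028,0.009],"rot":[0,0,0],"fingers":-1},{"travel":[0,-0.043,0.011],"rot":[0,0,0],"fingers":-1},{"travel":[0,-0.057,0.014],"rot":[0,0,0],"fingers":-1},{"travel":[0,-0.071,0.016],"rot":[0,0,0],"fingers":-1},{"travel":[0,-0.085,0.019],"rot":[0,0,0],"fingers":-1}]'
python3 plan.py 6 0.017
```

```text
clock: 13.25
tcp_pos: [0.5582, 0.1452, 0.2638]
orientation: [0.004, 0.098, 0.995, 0.004]
wrist_force: [1.1, 9.1, 14.4]
finger_gap: 0.0331
grip_force: 102.3
y cmd 0.0260 meas 0.0296 model 0.0292
c 0.2557 net 4.65  F meas [16.7 15.6 16.8] model [16.4 16.2 16.5]  lift 0.0240  tcpz-cmd 0.0043 y 0.0260
[0,-0.014,-0] [0,-0.028,0.003] [0,-0.043,0.007] [0,-0.057,0.011] [0,-0.071,0.015] [0,-0.085,0.02] end lift 0.0281
```

```bash
python3 -m pendant '[{"travel":[0,-0.014,0],"rot":[0,0,0],"fingers":-1},{"travel":[0,-0.028,0.003],"rot":[0,0,0],"fingers":-1},{"travel":[0,-0.043,0.007],"rot":[0,0,0],"fingers":-1},{"travel":[0,-0.057,0.011],"rot":[0,0,0],"fingers":-1},{"travel":[0,-0.071,0.015],"rot":[0,0,0],"fingers":-1},{"travel":[0,-0.085,0.02],"rot":[0,0,0],"fingers":-1}]'
python3 plan.py 6 0.017
```

```text
clock: 13.85
tcp_pos: [0.5559, 0.1343, 0.2611]
orientation: [0.004, 0.098, 0.995, 0.003]
wrist_force: [1.6, 6.6, 14.0]
finger_gap: 0.0329
grip_force: 102.1
y cmd 0.0158 meas 0.0184 model 0.0182
c 0.2556 net 4.69  F meas [15.6 16.8 16.4] model [16.2 16.5 16.3]  lift 0.0280  tcpz-cmd 0.0041 y 0.0158
[0,-0.014,0.004] [0,-0.028,0.009] [0,-0.043,0.014] [0,-0.057,0.02] [0,-0.071,0.026] [0,-0.085,0.031] end lift 0.0320
```

```bash
python3 -m pendant '[{"travel":[0,-0.014,0.004],"rot":[0,0,0],"fingers":-1},{"travel":[0,-0.028,0.009],"rot":[0,0,0],"fingers":-1},{"travel":[0,-0.043,0.014],"rot":[0,0,0],"fingers":-1},{"travel":[0,-0.057,0.02],"rot":[0,0,0],"fingers":-1},{"travel":[0,-0.071,0.026],"rot":[0,0,0],"fingers":-1},{"travel":[0,-0.085,0.031],"rot":[0,0,0],"fingers":-1}]'
python3 plan.py 6 0.017
```

```text
clock: 14.45
tcp_pos: [0.5539, 0.124, 0.2573]
orientation: [0.004, 0.098, 0.995, 0.002]
wrist_force: [0.1, 5.2, 12.1]
finger_gap: 0.033
grip_force: 102.0
y cmd 0.0056 meas 0.0079 model 0.0076
c 0.2566 net 3.72  F meas [16.8 16.4 14.4] model [16.  15.7 15.6]  lift 0.0341  tcpz-cmd 0.0040 y 0.0056
[0,-0.014,0.016] [0,-0.028,0.022] [0,-0.043,0.028] [0,-0.057,0.034] [0,-0.071,0.041] [0,-0.085,0.047] end lift 0.0385
```

```bash
python3 -m pendant '[{"travel":[0,-0.014,0.016],"rot":[0,0,0],"fingers":-1},{"travel":[0,-0.028,0.022],"rot":[0,0,0],"fingers":-1},{"travel":[0,-0.043,0.028],"rot":[0,0,0],"fingers":-1},{"travel":[0,-0.057,0.034],"rot":[0,0,0],"fingers":-1},{"travel":[0,-0.071,0.041],"rot":[0,0,0],"fingers":-1},{"travel":[0,-0.085,0.047],"rot":[0,0,0],"fingers":-1}]'
python3 plan.py 5 0.017
```

```text
clock: 15.05
tcp_pos: [0.552, 0.1141, 0.2519]
orientation: [0.004, 0.098, 0.995, 0.003]
wrist_force: [0.1, 5.2, 16.0]
finger_gap: 0.0331
grip_force: 102.3
y cmd -0.0046 meas -0.0022 model -0.0026
c 0.2555 net 4.71  F meas [16.4 14.4 18.4] model [16.3 16.3 17. ]  lift 0.0361  tcpz-cmd 0.0042 y -0.0046
[0,-0.014,-0.005] [0,-0.028,0] [0,-0.043,0.006] [0,-0.057,0.011] [0,-0.071,0.017] end lift 0.0395
```

```bash
python3 -m pendant '[{"travel":[0,-0.014,-0.005],"rot":[0,0,0],"fingers":-1},{"travel":[0,-0.028,0],"rot":[0,0,0],"fingers":-1},{"travel":[0,-0.043,0.006],"rot":[0,0,0],"fingers":-1},{"travel":[0,-0.057,0.011],"rot":[0,0,0],"fingers":-1},{"travel":[0,-0.071,0.017],"rot":[0,0,0],"fingers":-1}]'
python3 plan.py 5 0.017
```

```text
clock: 15.55
tcp_pos: [0.5503, 0.1058, 0.2497]
orientation: [0.004, 0.098, 0.995, 0.003]
wrist_force: [1.1, 5.6, 14.4]
finger_gap: 0.0331
grip_force: 102.2
y cmd -0.0131 meas -0.0106 model -0.0112
c 0.2553 net 4.89  F meas [14.4 18.4 16.7] model [16.4 17.2 16.4]  lift 0.0391  tcpz-cmd 0.0040 y -0.0131
[0,-0.014,0.004] [0,-0.028,0.009] [0,-0.043,0.016] [0,-0.057,0.022] [0,-0.071,0.029] end lift 0.0424
```

```bash
python3 -m pendant '[{"travel":[0,-0.014,0.004],"rot":[0,0,0],"fingers":-1},{"travel":[0,-0.028,0.009],"rot":[0,0,0],"fingers":-1},{"travel":[0,-0.043,0.016],"rot":[0,0,0],"fingers":-1},{"travel":[0,-0.057,0.022],"rot":[0,0,0],"fingers":-1},{"travel":[0,-0.071,0.029],"rot":[0,0,0],"fingers":-1}]'
python3 plan.py 6 0.017
```

```text
clock: 16.05
tcp_pos: [0.5486, 0.0971, 0.246]
orientation: [0.004, 0.098, 0.995, 0.002]
wrist_force: [1.0, 4.1, 14.8]
finger_gap: 0.0329
grip_force: 102.2
y cmd -0.0216 meas -0.0195 model -0.0204
c 0.2550 net 5.19  F meas [18.4 16.7 17.2] model [17.4 16.6 16.5]  lift 0.0417  tcpz-cmd 0.0039 y -0.0216
[0,-0.014,0.003] [0,-0.028,0.01] [0,-0.043,0.018] [0,-0.057,0.026] [0,-0.071,0.034] [0,-0.085,0.042] end lift 0.0455
```

```bash
python3 -m pendant '[{"travel":[0,-0.014,0.003],"rot":[0,0,0],"fingers":-1},{"travel":[0,-0.028,0.01],"rot":[0,0,0],"fingers":-1},{"travel":[0,-0.043,0.018],"rot":[0,0,0],"fingers":-1},{"travel":[0,-0.057,0.026],"rot":[0,0,0],"fingers":-1},{"travel":[0,-0.071,0.034],"rot":[0,0,0],"fingers":-1},{"travel":[0,-0.085,0.042],"rot":[0,0,0],"fingers":-1}]'
python3 plan.py 6 0.017
```

```text
clock: 16.65
tcp_pos: [0.5464, 0.0864, 0.2409]
orientation: [0.004, 0.099, 0.995, 0.001]
wrist_force: [0.2, 2.5, 14.6]
finger_gap: 0.0331
grip_force: 102.4
y cmd -0.0318 meas -0.0304 model -0.0314
c 0.2547 net 5.40  F meas [16.7 17.2 17. ] model [16.8 16.7 16.5]  lift 0.0450  tcpz-cmd 0.0037 y -0.0318
[0,-0.014,0.006] [0,-0.028,0.014] [0,-0.043,0.023] [0,-0.057,0.032] [0,-0.071,0.041] [0,-0.085,0.05] end lift 0.0488
```

```bash
python3 -m pendant '[{"travel":[0,-0.014,0.006],"rot":[0,0,0],"fingers":-1},{"travel":[0,-0.028,0.014],"rot":[0,0,0],"fingers":-1},{"travel":[0,-0.043,0.023],"rot":[0,0,0],"fingers":-1},{"travel":[0,-0.057,0.032],"rot":[0,0,0],"fingers":-1},{"travel":[0,-0.071,0.041],"rot":[0,0,0],"fingers":-1},{"travel":[0,-0.085,0.05],"rot":[0,0,0],"fingers":-1}]'
python3 plan.py 6 0.017
```

```text
clock: 17.25
tcp_pos: [0.5443, 0.0759, 0.2348]
orientation: [0.004, 0.099, 0.995, 0.001]
wrist_force: [-0.3, 0.2, 13.9]
finger_gap: 0.033
grip_force: 102.3
y cmd -0.0420 meas -0.0411 model -0.0422
c 0.2548 net 5.37  F meas [17.2 17.  16.2] model [16.7 16.4 16.2]  lift 0.0489  tcpz-cmd 0.0037 y -0.0420
[0,-0.014,0.01] [0,-0.028,0.019] [0,-0.043,0.029] [0,-0.057,0.039] [0,-0.071,0.048] [0,-0.085,0.058] end lift 0.0527
```

```bash
python3 -m pendant '[{"travel":[0,-0.014,0.01],"rot":[0,0,0],"fingers":-1},{"travel":[0,-0.028,0.019],"rot":[0,0,0],"fingers":-1},{"travel":[0,-0.043,0.029],"rot":[0,0,0],"fingers":-1},{"travel":[0,-0.057,0.039],"rot":[0,0,0],"fingers":-1},{"travel":[0,-0.071,0.048],"rot":[0,0,0],"fingers":-1},{"travel":[0,-0.085,0.058],"rot":[0,0,0],"fingers":-1}]'
python3 plan.py 5 0.017
```

```text
clock: 17.85
tcp_pos: [0.5423, 0.0656, 0.2278]
orientation: [0.004, 0.099, 0.995, 0.001]
wrist_force: [-0.0, -0.0, 14.5]
finger_gap: 0.0328
grip_force: 102.3
y cmd -0.0522 meas -0.0516 model -0.0527
c 0.2546 net 5.51  F meas [17.  16.2 16.8] model [16.6 16.4 16.4]  lift 0.0523  tcpz-cmd 0.0036 y -0.0522
[0,-0.014,0.008] [0,-0.028,0.018] [0,-0.043,0.027] [0,-0.057,0.037] [0,-0.071,0.046] end lift 0.0554
```

```bash
python3 -m pendant '[{"travel":[0,-0.014,0.008],"rot":[0,0,0],"fingers":-1},{"travel":[0,-0.028,0.018],"rot":[0,0,0],"fingers":-1},{"travel":[0,-0.043,0.027],"rot":[0,0,0],"fingers":-1},{"travel":[0,-0.057,0.037],"rot":[0,0,0],"fingers":-1},{"travel":[0,-0.071,0.046],"rot":[0,0,0],"fingers":-1}]'
python3 plan.py 5 0.017
```

```text
clock: 18.35
tcp_pos: [0.5406, 0.0572, 0.2222]
orientation: [0.004, 0.099, 0.995, 0.0]
wrist_force: [-0.7, -0.6, 13.6]
finger_gap: 0.0329
grip_force: 102.3
y cmd -0.0608 meas -0.0601 model -0.0612
c 0.2548 net 5.43  F meas [16.2 16.8 16. ] model [16.3 16.3 16.2]  lift 0.0557  tcpz-cmd 0.0035 y -0.0608
[0,-0.014,0.011] [0,-0.028,0.02] [0,-0.043,0.029] [0,-0.057,0.038] [0,-0.071,0.047] end lift 0.0588
```

```bash
python3 -m pendant '[{"travel":[0,-0.014,0.011],"rot":[0,0,0],"fingers":-1},{"travel":[0,-0.028,0.02],"rot":[0,0,0],"fingers":-1},{"travel":[0,-0.043,0.029],"rot":[0,0,0],"fingers":-1},{"travel":[0,-0.057,0.038],"rot":[0,0,0],"fingers":-1},{"travel":[0,-0.071,0.047],"rot":[0,0,0],"fingers":-1}]'
python3 plan.py 6 0.017
```

```text
clock: 18.85
tcp_pos: [0.539, 0.049, 0.2165]
orientation: [0.004, 0.099, 0.995, 0.001]
wrist_force: [0.2, 0.1, 14.7]
finger_gap: 0.0325
grip_force: 102.2
y cmd -0.0693 meas -0.0685 model -0.0694
c 0.2546 net 5.60  F meas [16.8 16.  17. ] model [16.5 16.3 16.4]  lift 0.0583  tcpz-cmd 0.0035 y -0.0693
[0,-0.014,0.007] [0,-0.028,0.015] [0,-0.043,0.023] [0,-0.057,0.031] [0,-0.071,0.039] [0,-0.085,0.045] end lift 0.0620
```

```bash
python3 -m pendant '[{"travel":[0,-0.014,0.007],"rot":[0,0,0],"fingers":-1},{"travel":[0,-0.028,0.015],"rot":[0,0,0],"fingers":-1},{"travel":[0,-0.043,0.023],"rot":[0,0,0],"fingers":-1},{"travel":[0,-0.057,0.031],"rot":[0,0,0],"fingers":-1},{"travel":[0,-0.071,0.039],"rot":[0,0,0],"fingers":-1},{"travel":[0,-0.085,0.045],"rot":[0,0,0],"fingers":-1}]'
python3 plan.py 1 0
```

```text
clock: 19.45
tcp_pos: [0.5371, 0.0395, 0.211]
orientation: [0.004, 0.099, 0.995, 0.001]
wrist_force: [0.9, 2.5, 14.4]
finger_gap: 0.0329
grip_force: 102.1
y cmd -0.0795 meas -0.0783 model -0.0778
c 0.2545 net 5.69  F meas [16.  17.  16.7] model [16.4 16.5 16.3]  lift 0.0618  tcpz-cmd 0.0034 y -0.0795
[0,0,0.004] end lift 0.0624
```

```bash
python3 -m pendant '[{"travel":[0,0,-0.08],"rot":[0,0,0],"fingers":-1},{"travel":[0,0,-0.18],"rot":[0,0,0],"fingers":-1},{"travel":[0,0,-0.3],"rot":[0,0,0],"fingers":-1},{"travel":[0,0,-0.45],"rot":[0,0,0],"fingers":-1},{"travel":[0,0,-0.6],"rot":[0,0,0],"fingers":-1},{"travel":[0,0,-0.75],"rot":[0,0,0],"fingers":-1},{"travel":[0,0,-0.9],"rot":[0,0,0],"fingers":-1},{"travel":[0,0,-1],"rot":[0,0,0],"fingers":-1}]'
python3 -m pendant '[{"travel":[0,-0.1,-0.1],"rot":[0,0,0],"fingers":-1},{"travel":[-0.03,-0.28,-0.15],"rot":[0,0,0],"fingers":-1},{"travel":[-0.06,-0.45,-0.15],"rot":[0,0,0],"fingers":-1},{"travel":[-0.09,-0.62,-0.15],"rot":[0,0,0],"fingers":-1},{"travel":[-0.12,-0.79,-0.15],"rot":[0,0,0],"fingers":-1},{"travel":[-0.136,-0.915,-0.15],"rot":[0,0,0],"fingers":-1}]'>/dev/null
python3 -m pendant '[{"travel":[-0.03,-0.2,0],"rot":[0,0,0],"fingers":-1},{"travel":[-0.06,-0.4,0],"rot":[0,0,0],"fingers":-1},{"travel":[-0.09,-0.6,0],"rot":[0,0,0],"fingers":-1},{"travel":[-0.12,-0.8,0],"rot":[0,0,0],"fingers":-1},{"travel":[-0.136,-0.915,0],"rot":[0,0,0],"fingers":-1}]'>/dev/null
python3 -m pendant '[{"travel":[-0.03,-0.2,0],"rot":[0,0,0],"fingers":-1},{"travel":[-0.06,-0.4,0],"rot":[0,0,0],"fingers":-1},{"travel":[-0.09,-0.6,0],"rot":[0,0,0],"fingers":-1},{"travel":[-0.12,-0.8,0],"rot":[0,0,0],"fingers":-1},{"travel":[-0.136,-0.915,0],"rot":[0,0,0],"fingers":-1},{"travel":[-0.136,-0.915,0],"rot":[0,0,0],"fingers":-1},{"travel":[-0.136,-0.915,0],"rot":[0,0,0],"fingers":-1},{"travel":[-0.136,-0.915,0],"rot":[0,0,0],"fingers":-1}]'
python3 - <<'E'
from h import *
import json;print(json.load(open('hist.json'))['cmd'][-1])
p,d=env.read_camera('scene');cv2.imwrite('pics/f.png',p)
E
```

```text
clock: 20.25
tcp_pos: [0.5345, 0.039, 0.3286]
orientation: [-0.0, 0.099, 0.995, 0.0]
wrist_force: [1.0, -0.1, -2.1]
finger_gap: 0.0328
grip_force: 100.2
clock: 22.15
tcp_pos: [0.518, -0.2927, 0.346]
orientation: [-0.0, 0.098, 0.995, 0.0]
wrist_force: [0.8, -0.5, -2.6]
finger_gap: 0.0327
grip_force: 99.9
[-0.07948, 0.20759999999999992]
```

View pics/f.png

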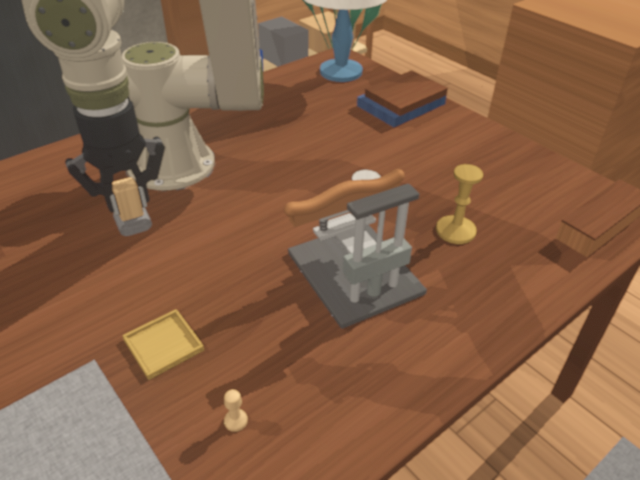

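The block hangs upright in the grip (px 130,205), the tray is empty (px 163,343), and the bystanders haven't moved. I'm lowering it.

```bash
python3 -m pendant '[{"travel":[0,0,0.2],"rot":[0,0,0],"fingers":-1},{"travel":[0,0,0.4],"rot":[0,0,0],"fingers":-1},{"travel":[0,0,0.6],"rot":[0,0,0],"fingers":-1},{"travel":[0,0,0.8],"rot":[0,0,0],"fingers":-1},{"travel":[0,0,1],"rot":[0,0,0],"fingers":-1}]'>/dev/null
python3 -m pendant '[{"travel":[0,0,0.2],"rot":[0,0,0],"fingers":-1},{"travel":[0,0,0.4],"rot":[0,0,0],"fingers":-1},{"travel":[0,0,0.6],"rot":[0,0,0],"fingers":-1},{"travel":[0,0,0.8],"rot":[0,0,0],"fingers":-1},{"travel":[0,0,0.9],"rot":[0,0,0],"fingers":-1},{"travel":[0,0,1],"rot":[0,0,0],"fingers":-1}]'
python3 -m pendant '[{"travel":[0,0,0.1],"rot":[0,0,0],"fingers":-1},{"travel":[0,0,0.2],"rot":[0,0,0],"fingers":-1},{"travel":[0,0,0.28],"rot":[0,0,0],"fingers":-1},{"travel":[0,0,0.32],"rot":[0,0,0],"fingers":-1},{"travel":[0,0,0.35],"rot":[0,0,0],"fingers":-1},{"travel":[0,0,0.35],"rot":[0,0,0],"fingers":-1},{"travel":[0,0,0.35],"rot":[0,0,0],"fingers":-1}]'
```

```text
clock: 23.3
tcp_pos: [0.5182, -0.293, 0.1056]
orientation: [0.0, 0.098, 0.995, 0.0]
wrist_force: [-0.3, -0.9, -1.1]
finger_gap: 0.0332
grip_force: 100.1
clock: 24.0
tcp_pos: [0.5182, -0.2939, 0.0643]
orientation: [0.0, 0.099, 0.995, -0.0]
wrist_force: [0.5, -0.0, -2.6]
finger_gap: 0.033
grip_force: 100.1
```

```bash
python3 -m pendant '[{"travel":[0,0,0.01],"rot":[0,0,0],"fingers":-1},{"travel":[0,0,0.02],"rot":[0,0,0],"fingers":-1},{"travel":[0,0,0.03],"rot":[0,0,0],"fingers":-1},{"travel":[0,0,0.035],"rot":[0,0,0],"fingers":-1},{"travel":[0,0,0.035],"rot":[0,0,0],"fingers":-1}]'
```

```text
clock: 24.5
tcp_pos: [0.518, -0.2936, 0.0597]
orientation: [0.0, 0.099, 0.995, 0.0]
wrist_force: [0.1, 0.2, -2.9]
finger_gap: 0.0328
grip_force: 100.3
```

```bash
python3 -m pendant '[{"travel":[0,0,0.007],"rot":[0,0,0],"fingers":-1},{"travel":[0,0,0.014],"rot":[0,0,0],"fingers":-1},{"travel":[0,0,0.02],"rot":[0,0,0],"fingers":-1},{"travel":[0,0,0.02],"rot":[0,0,0],"fingers":-1}]'
```

```text
clock: 24.9
tcp_pos: [0.518, -0.2937, 0.0595]
orientation: [0.001, 0.099, 0.995, -0.0]
wrist_force: [-5.3, 2.6, 11.3]
finger_gap: 0.0333
grip_force: 102.3
```

```bash
python3 -m pendant '[{"travel":[0,0,-0.014],"rot":[0,0,0],"fingers":-1},{"travel":[0,0,-0.014],"rot":[0,0,0],"fingers":-0.1},{"travel":[0,0,-0.014],"rot":[0,0,0],"fingers":0.2},{"travel":[0,0,-0.014],"rot":[0,0,0],"fingers":0.5},{"travel":[0,0,-0.014],"rot":[0,0,0],"fingers":0.8},{"travel":[0,0,-0.014],"rot":[0,0,0],"fingers":0.8},{"travel":[0,0,-0.014],"rot":[0,0,0],"fingers":0.8}]'
python3 -m pendant '[{"travel":[0,0,-0.1],"rot":[0,0,0],"fingers":0.8},{"travel":[0,0,-0.25],"rot":[0,0,0],"fingers":0.8},{"travel":[0,0,-0.5],"rot":[0,0,0],"fingers":0.8},{"travel":[0,0,-0.75],"rot":[0,0,0],"fingers":0.8},{"travel":[0,0,-1],"rot":[0,0,0],"fingers":0.8}]'
python3 -m pendant '[{"travel":[0,0,-0.3],"rot":[0,0,0],"fingers":0.8},{"travel":[0,0,-0.6],"rot":[0,0,0],"fingers":0.8},{"travel":[0,0,-1],"rot":[0,0,0],"fingers":0.8},{"travel":[0,0,-1],"rot":[0,0,0],"fingers":0.8},{"travel":[0,0,-1],"rot":[0,0,0],"fingers":0.8}]'
python3 - <<'E'
from h import *
p,d=env.read_camera('scene');cv2.imwrite('pics/g.png',p)
C=cloud('scene',d);X=C.reshape(-1,3);T=X[(X[:,2]>.07)&(X[:,2]<.1)&(abs(X[:,0]-.518)<.06)&(abs(X[:,1]+.29)<.06)]
print(len(T),np.median(T,0))
E
```

```text
clock: 25.6
tcp_pos: [0.518, -0.2937, 0.0589]
orientation: [-0.0, 0.099, 0.995, 0.0]
wrist_force: [0.6, -0.3, -0.6]
finger_gap: 0.0767
grip_force: 0.0
clock: 26.1
tcp_pos: [0.5179, -0.2936, 0.1811]
orientation: [0.0, 0.099, 0.995, -0.0]
wrist_force: [0.8, -0.2, -0.1]
finger_gap: 0.0768
grip_force: 0.0
clock: 26.6
tcp_pos: [0.5186, -0.2941, 0.3015]
orientation: [0.002, 0.099, 0.995, -0.001]
wrist_force: [0.2, 0.5, -0.8]
finger_gap: 0.0767
grip_force: 0.0
317 [ 0.52151567 -0.29461907  0.08187936]
```

View pics/g.png

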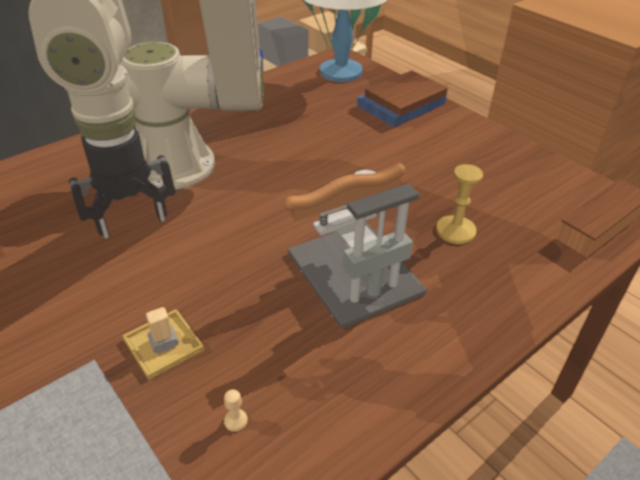

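The block stands upright in the middle of the tray (px 160,330), the gripper is clear above it, and the bystanders are where they started.

```bash
python3 -c "
from workcell import env
print(env.hand_in())"
```

```text
the job is handed in; nothing more can be done
None
```

The job is handed in: I rubbed the block once along the rail from left to right in about 9.5 s, at about 16–17 N by wrist-force readings (14.4–18.4 N with sensor noise, after 13.5–16 N in the first half second), and set it upright back in its tray; the hand-in did not report a verdict.

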